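# Park the scraper and hold the light box's cover open

## Robot

A 6-joint arm with a two-finger parallel gripper is mounted at the origin on the work surface. World frame = base frame: x ahead of the robot, y to its left, z up, the work surface at z = 0. Lengths are in mm, angles in rad, forces in N, time in s.
With the tool pointing down it reaches from about 350 to 975 mm from the base axis. Payload 7.1 kg.
Tool frame: the origin (TCP) lies at the very end of the fingers, on their centre line; the grasp point (between the pads) lies tcp_to_grasp behind it (tcp_to_grasp is the distance from the TCP to the grasp point, in mm); z points along the fingers, x is the direction in which the jaws open and shut, and the axes are right-handed (so a half turn about z gives the same grasp; the last joint's range is limited). The gripper opens to 88 mm and grips with 3 to 60 N. Pads are 20 mm wide; open, the fingers measure 115 mm over their backs; the gripper's body (75 mm by 178 mm) begins 61 mm behind the grasp point.
Start: joints at [1.22, 0.423, 1.63, -0, 1.089, -0.019], TCP at [203.559, 590.905, 222.675] pointing down, gripper open.
Joint ranges: [-3, 3], [-0.9, 2.11], [0.09, 2.58], [-1.31, 4.45], [0.11, 2.69], [-2.54, 2.54]. Speed limits (rad/s): [2.39, 2.39, 3.01, 3.14, 3.14, 3.14].

## Interface

Orientations are given as a rotation vector (axis times angle).
In Python, from workcell import get_obs, get_image, close_job, recognise, mark_of, tcp_to_grasp gives the robot as it stands. The module is installed in compiled form; this text tells all that it offers.
- The arm moves only by the tool move_arm, never from a script. Its argument "motion" is a list of rows, each a list of 7 numbers: the shift along the world's x, y, z in mm, then the turn, a rotation vector about the world's x, y, z in rad, then the finger opening in mm, from 0 to 87.8. A call has 1 to 5 rows; each row is the pose to reach, as a shift and turn from the pose commanded when the call began; what a row does not reach only later rows make up. A row lasts 1/12 s, in which the tool goes at most 41.7 mm and 7.16 degrees, less where a joint would pass 70% of its speed; a pose out of reach is approached as far as the arm can. A call with a gripper value outside its range is refused whole. The fingers move at their own pace and stop on an object; the grip force is fixed at half the most. Time passes only in rows, so rows that repeat a pose let the fingers close. It gives the time, the measured TCP pose, the force and the opening at its end, in the units of the state.
- get_obs(): the state, without advancing time (a new reading comes with each control period).
- get_image(name): name is "scene" or "top" or "wrist"; returns a dict with "color" (400x640x3 uint8, red, green, blue), "mtx" (3x3 intrinsics, pixels), "camera_from_world" (4x4, takes a point from world to camera coordinates). Camera axes: x right, y up, looking along -z (the intrinsics and any distortion apply to the point x, -y, -z); pixel columns grow to the right and rows downward; lengths in mm; the calibration is good to about 2 mm. The wrist camera is an equidistant fisheye: a pixel r from the principal point sees the ray r / f radians off the axis. A picture is of the moment at which its call begins. There is no depth.
- close_job(): hands the job in, once; it reports no verdict.
Trained networks look in a picture, given as the dict that the camera call returned (one of the last four; its "shot" number tells which), for a name from the list of things; names that differ only in an ending like _2 or _b are one class to them, and where a whole thing is asked for, a point or a joint stands for the part that bears it (a point fixed in the world has none). Each returns a list of dicts, best first, with "p" (0 to 1); they miss things now and then, are a little off and sometimes report something else, mostly with a low value. They report only what shows in the picture. A call takes as long as a camera call.
- recognise(picture, label): "bbox" ([centre column, centre row, width, height] in pixels, round what is visible of it).
- mark_of(picture, label): "location" ([row, column] in pixels: a listed point, or the origin of a listed thing).
The state is a dict: "t": time; "qpos": joint angles; "qvel": joint speeds; "joint_torque": joint torques, N m; "ee_pos": TCP position; "orientation": TCP orientation; "ft_force": force on the tool from outside, world axes, zero at the start; "moment": the same for the moment, N m; "width": finger opening in mm.
Only numpy, scipy, OpenCV 4.12 (cv2) and the standard library are available. Lean on these libraries where they do the work, as an engineer would, in place of code of your own. Each camera call takes 0.05 s, during which the arm holds its last target. There are 200 camera calls.

## Task

A colleague needs both hands free at the light box. First take the flat scraper out of the blue drip stand and slide it blade-down, fully home, into the slot of the white holder block, and let go of it; then raise the light box's amber cover by its bar to 60 degrees from closed (within 5 degrees) and keep it there: the cover falls shut by itself, so finish while still holding it still. Leave everything else on the bench where it is.

Things in the scene. Friction and masses are not known exactly. Their poses are not given: they have to be found in the camera images.
- scraper_grip (a point): centre of the green grip bar of the loose flat scraper (0.14 kg). The grip bar is 100 long (its y), 20 thick (its x, the width to grasp) and 26 high; below it a steel blade 80 wide (y), 4 thick (x) and 65 high, so the blade's lower edge is 78 below this point (z up when blade-down). It starts upright in the drip stand, blade down, leaning at most about 4 degrees; its x is the stand's x
- scraper_edge (a point): middle of the scraper's straight lower blade edge, axes as scraper_grip
- drip_stand: fixed blue stand, 70 (x) x 120 (y) x 35 high, origin under its centre on the bench; open-topped slot along its y, 6 wide, its floor 8 above the bench, in which the scraper starts, 27 deep
- holder: fixed white block, 70 (x) x 120 (y) x 55 high, origin under its centre on the bench; in the centre of its top one slot, 7 wide (x) and 86 long (y), 40 deep (floor 15 above the bench), with a 3 chamfer at the mouth. With the scraper fully home the centre of its grip is 93 above the bench. Stand and holder may change places
- lightbox: fixed white light box, 200 (x, depth) x 240 (y) x 80 high, origin under its centre on the bench; front faces its -x, towards the robot
- cover (a joint): opening angle of the amber cover in its black frame (200 x 240 x 8, 0.35 kg more or less), rad: 0 closed and level, grows as the front edge rises, stop at 1.40; 60 degrees is 1.047. It starts closed. Hinge axis along the light box's y at its rear top edge; nearly frictionless, it falls shut from any angle when let go
- cover_hinge (a point): middle of the hinge axis: 100 behind (+x of the light box) and 84 above the light box's origin
- cover_bar (a point): centre of the aluminium grip bar on the cover's front edge: round, 12 diameter, 110 long along the light box's y with arms to the cover at its ends (90 free between them); it lies in the plane of the cover, 55 in front of the edge (49 clear gap), 255 from the hinge axis; 84 above the bench when closed. It turns with the cover
- tube_rack: bystander, to be left alone: blue tube rack, 80 x 140 x 63, with four clear tubes with orange caps reaching 103 high; origin under its centre
- tip_box: bystander, to be left alone: orange pipette tip box, 80 x 120 x 45, white tips to 57 high; origin under its centre
- purple_rack: bystander, to be left alone: purple tube rack, 80 x 120 x 45, clear tubes to 57 high; origin under its centre
- reagent_bottle: bystander, to be left alone: small amber bottle, 40 diameter, 85 high; origin under its centre
- tube_cap: bystander, to be left alone: orange screw cap lying on the bench, 24 diameter, 12 high; origin under its centre
- pipette: bystander, to be left alone: white and blue hand pipette lying flat, 230 long (along its x), 26 wide and high, origin on the bench under it

How it is judged (in metres and radians):
On the way, in this order (a step that is already met when the one before it is completed fails the run):
1. the scraper stands fully home in the holder's slot, let go (x of scraper_edge in the frame of holder between -0.008 and 0.008 m and y of scraper_edge in the frame of holder between -0.01 and 0.01 m and z of scraper_edge in the frame of holder below 0.021 m and angle between scraper_grip's own z axis and vertical below 0.15 rad and contact force between the fingers and scraper below 0.1 N and linear speed of scraper below 0.03 m/s), for 0.3 s.
2. the cover is held at 60 degrees (value of joint cover between 0.96 and 1.134 rad and velocity of joint cover between -0.05 and 0.05 rad/s and contact force between the fingers and cover above 0.5 N), for 0.3 s.
At the end, for the whole second after the job is handed in: The fingers hold the cover (over 0.5 N) still at 55 to 65 degrees (0.960 to 1.134 rad, under 0.05 rad/s); the scraper rests untouched in the slot, edge within 6 mm of its floor, 8 mm across and 10 mm along of the middle, within 0.15 rad of upright (all of step 1 and all of step 2); the arm keeps its last pose, push and grip.
It fails at once if a bystander (rack, tip box, bottle, cap or pipette) is moved more than 30 mm (distance of any of tube_rack, tip_box, purple_rack, reagent_bottle, tube_cap, pipette from where it was at the start of the episode above 0.03 m).
It also fails if it takes over 58 s, if anything falls off the work surface, if the arm or the gripper's body presses on something with over 40 N, if the wrist force passes 120 N, or if a joint passes its speed limit or range.

## Working session

There is one attempt and no reset: what is moved stays moved. The work goes in short steps, Python scripts to look and compute and a tool call to move; the robot and the scene stay as the last step left them, time stands still between calls to the robot, and variables do not carry over. Pictures are saved under pics/ and viewed, about 8 in all and at most 12, crops included, and the job is handed in when it is done.

Besides the shell and the picture viewer there is one more tool, called as name(argument=value, ...), one argument or row to a line, values as JSON. move_arm: Moves the arm, as the interface text tells. Its arguments: {"type":"object","properties":{"motion":{"type":"array"}},"required":["motion"]}

```bash
mkdir -p pics; cat > h.py <<'E'
import numpy as np, cv2
from scipy.spatial.transform import Rotation as R
from workcell import *
def ray(im,col,row,fish=False):
    K=np.array(im["mtx"]);T=np.array(im["camera_from_world"])
    x=(col-K[0,2])/K[0,0];y=(row-K[1,2])/K[1,1]
    if fish:
        r=np.hypot(x,y);s=np.sin(r)/r if r>1e-9 else 1
        d=np.array([x*s,-y*s,-np.cos(r)])
    else: d=np.array([x,-y,-1.])
    Rw=T[:3,:3].T
    return -Rw@T[:3,3],Rw@d/np.linalg.norm(d)
def atz(im,col,row,z,fish=False):
    o,d=ray(im,col,row,fish);return o+d*(z-o[2])/d[2]
def proj(im,p,fish=False):
    K=np.array(im["mtx"]);T=np.array(im["camera_from_world"])
    c=T[:3,:3]@np.asarray(p,float)+T[:3,3];v=np.array([c[0],-c[1],-c[2]])
    if fish:
        r=np.arctan2(np.hypot(v[0],v[1]),v[2]);u=v[:2]/np.hypot(v[0],v[1])*r
    else: u=v[:2]/v[2]
    return u*[K[0,0],K[1,1]]+K[:2,2]
def save(im,name,box=None,s=1):
    c=im["color"][:,:,::-1]
    if box: c=c[box[1]:box[3],box[0]:box[2]]
    cv2.imwrite("pics/"+name,cv2.resize(c,None,fx=s,fy=s,interpolation=cv2.INTER_CUBIC))
E
python3 - <<'E'
from h import *
print(get_obs(),tcp_to_grasp)
ims={n:get_image(n) for n in("scene","top","wrist")}
for n,i in ims.items(): print(n,np.round(i["mtx"],1).tolist(),np.round(i["camera_from_world"],3).tolist())
c=np.vstack([ims["scene"]["color"],ims["top"]["color"]])[:,:,::-1]
cv2.imwrite("pics/a.png",cv2.resize(c,(640,800))[:, :]); 
save(ims["top"],"top.png",s=1.25);save(ims["scene"],"scene.png",s=1.25)
Z=dict(scraper_grip=101,drip_stand=0,holder=0,lightbox=0,cover_hinge=84,cover_bar=84,tube_rack=0,tip_box=0,purple_rack=0,reagent_bottle=0,tube_cap=0,pipette=0)
for l,z in Z.items():
  for n in("top","scene"):
    for m in mark_of(ims[n],l)[:2]:
        r,c=m["location"];print(l,n,round(m["p"],2),np.round([c,r]),np.round(atz(ims[n],c,r,z)))
E
```

```text
{'t': 0.0, 'qpos': array([ 1.21999196e+00,  4.23847659e-01,  1.63071382e+00, -1.01472671e-05,
        1.08859004e+00, -1.89578917e-02]), 'qvel': array([-0.00045974,  0.00085324, -0.00019417, -0.00032412, -0.00170513,
       -0.00146927]), 'joint_torque': array([ 1.33476264e-03, -5.44630408e+01, -2.73664784e+01,  6.43362058e-02,
        2.29084870e-02, -1.43903580e-04]), 'ee_pos': array([203.37529784, 590.38068402, 221.88808375]), 'orientation': array([ 2.55710464e+00,  1.82352290e+00, -2.01170966e-03]), 'ft_force': array([ 0.32665548,  0.84885263, -0.24969541]), 'moment': array([ 0.00739294,  0.03532223, -0.01363152]), 'width': 87.45131152466503} 18.700000000000003
scene [[496.8, 0.0, 322.6], [0.0, 496.8, 191.5], [0.0, 0.0, 1.0]] [[0.763, 0.646, 0.021, -427.519], [-0.397, 0.443, 0.804, 143.282], [0.51, -0.622, 0.594, -1727.68], [0.0, 0.0, 0.0, 1.0]]
top [[458.9, 0.0, 322.8], [0.0, 458.9, 195.3], [0.0, 0.0, 1.0]] [[0.021, -1.0, -0.001, -27.729], [0.992, 0.021, 0.126, -574.809], [-0.126, -0.004, 0.992, -1252.384], [0.0, 0.0, 0.0, 1.0]]
wrist [[309.7, 0.0, 319.2], [0.0, 309.7, 201.5], [
[... 1113 characters left out ...]
rack top 0.59 [495. 207.] [ 558. -511.    0.]
tube_rack top 0.28 [155. 238.] [446. 460.   0.]
tube_rack scene 0.62 [174. 327.] [ 557. -515.    0.]
purple_rack top 0.6 [150. 180.] [614. 488.   0.]
purple_rack top 0.44 [367. 177.] [ 637. -141.    0.]
purple_rack scene 0.93 [426. 162.] [628. 469.   0.]
reagent_bottle top 0.59 [293. 255.] [406.  66.   0.]
reagent_bottle scene 0.8 [302. 188.] [414.  72.   0.]
tube_cap top 0.5 [346. 261.] [394. -84.   0.]
tube_cap top 0.36 [493. 206.] [ 560. -507.    0.]
tube_cap scene 0.41 [260. 212.] [401. -98.   0.]
pipette top 0.87 [427. 267.] [ 382. -314.    0.]
pipette scene 0.74 [194. 248.] [ 384. -323.    0.]
pipette scene 0.25 [384. 145.] [455. 465.   0.]
```

View pics/top.png

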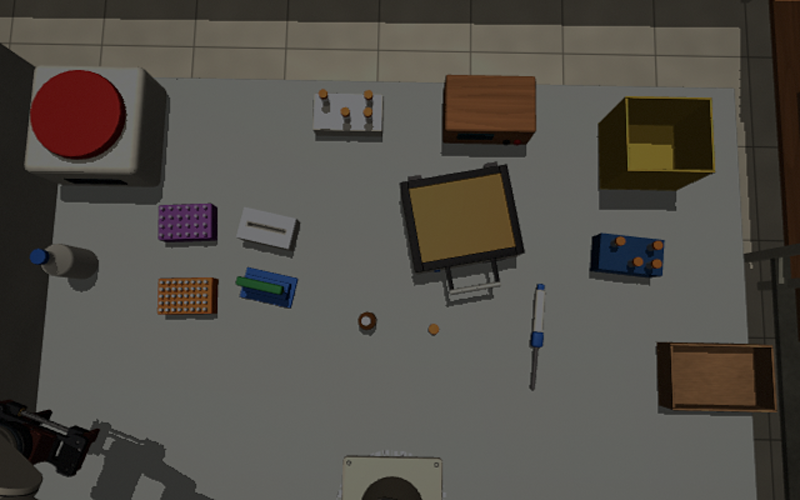

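View pics/scene.png

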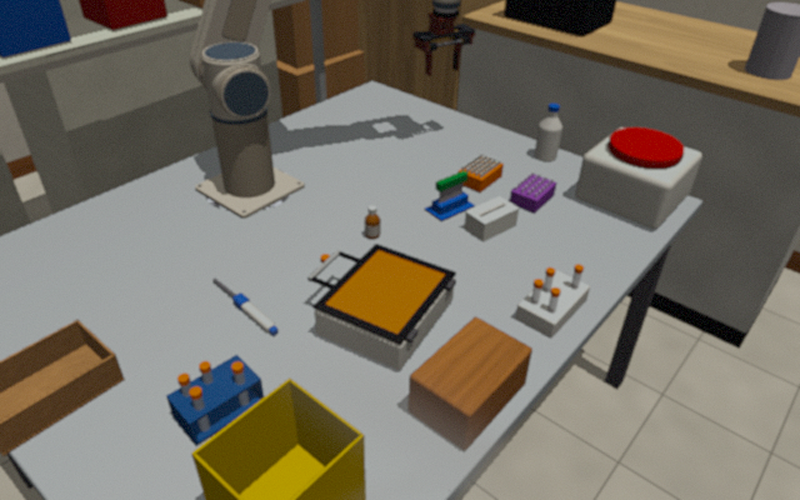

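The top view shows the stand with the green grip at about (266,286), the holder at (267,228) and the cover bar at (472,290). In the scene view these agree. The next step is to go above the stand and holder for a close look.

move_arm(
  motion=[
    [25, -25, 16, 0, 0, -0.12, 87],
    [52, -50, 32, 0, 0, -0.24, 87],
    [79, -75, 48, 0, 0, -0.36, 87],
    [106, -100, 64, 0, 0, -0.48, 87],
    [130, -125, 78, 0, 0, -0.6, 87],
  ],
)

```text
t: 1.77
ee_pos: [334.9, 464.8, 301.8]
orientation: [-2.985, -0.978, -0.001]
ft_force: [1.5, 0.4, -0.7]
width: 87.2
```

move_arm(
  motion=[
    [25, -25, 0, 0, 0, -0.12, 87],
    [52, -50, 0, 0, 0, -0.24, 87],
    [79, -75, 0, 0, 0, -0.36, 87],
    [106, -100, 0, 0, 0, -0.48, 87],
    [130, -125, 0, 0, 0, -0.6, 87],
  ],
)

```text
t: 2.18
ee_pos: [465.0, 339.5, 301.0]
orientation: [-3.141, -0.052, -0.001]
ft_force: [1.2, 0.4, -0.8]
width: 87.2
```

move_arm(
  motion=[
    [20, -18, 0, 0, 0, -0.12, 87],
    [40, -36, 0, 0, 0, -0.24, 87],
    [60, -54, 0, 0, 0, -0.28, 87],
    [60, -54, 0, 0, 0, -0.28, 87],
    [60, -54, 0, 0, 0, -0.28, 87],
  ],
)

```text
t: 2.6
ee_pos: [524.2, 286.0, 300.5]
orientation: [-3.118, 0.38, 0.001]
ft_force: [-0.6, -0.2, 1.0]
width: 87.1
```

```bash
python3 - <<'E'
from h import *
o=get_obs();print(o["t"],o["ee_pos"],np.degrees(R.from_rotvec(o["orientation"]).as_matrix()[:,0]),o["qpos"])
w=get_image("wrist");save(w,"w1.png",s=1.25);np.save("w1.npy",w,allow_pickle=True)
for l,z in dict(scraper_grip=101,drip_stand=0,holder=0).items():
    for m in mark_of(w,l)[:2]:
        r,c=m["location"];print(l,round(m["p"],2),np.round([c,r]),np.round(atz(w,c,r,z,True)))
E
```

```text
2.6 [524.1970376  285.98536572 300.50570968] [ 5.56152248e+01 -1.37750772e+01 -1.91510305e-02] [4.79402166e-01 3.03793368e-01 1.61815186e+00 2.10502747e-04
 1.21991874e+00 7.22128778e-01]
scraper_grip 0.98 [281. 180.] [477. 295. 101.]
drip_stand 0.91 [286. 167.] [472. 292.   0.]
drip_stand 0.23 [415. 346.] [ 627. -126.    0.]
holder 0.8 [371. 146.] [606. 293.   0.]
holder 0.7 [350.  25.] [618. 479.   0.]
```

View pics/w1.png

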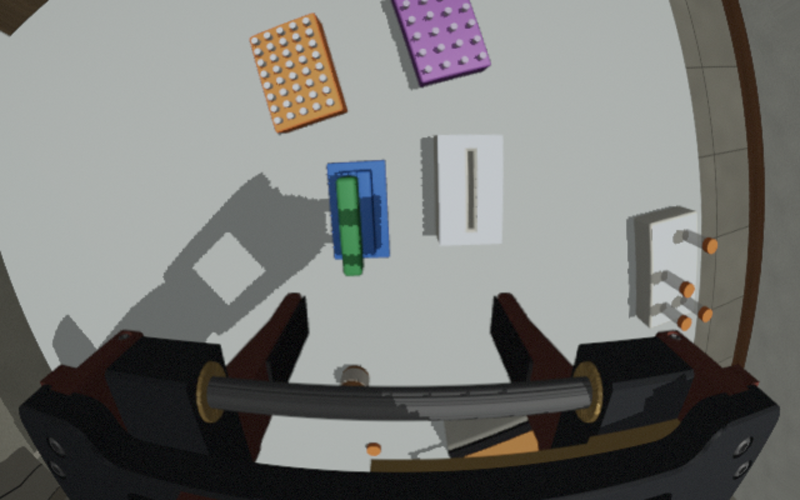

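The picture shows the green grip bar from (347,177) to (353,275) and the holder slot from (471,150) to (471,230). I'll measure both by colour.

```bash
cat > m.py <<'E'
from h import *
def ax(pts):  # yaw of y-axis from long axis points, min-area rect
    (c,s,a)=cv2.minAreaRect(pts.astype(np.float32))
    b=cv2.boxPoints((c,s,a)); e=[b[1]-b[0],b[2]-b[1]]; e=max(e,key=np.linalg.norm)
    if e[1]<0:e=-e
    return np.round(c,1),np.round(sorted(s),1),round(float(np.arctan2(-e[0],e[1])),3)
def mask_pts(w,m,z,lo=30):
    n,l,st,ce=cv2.connectedComponentsWithStats(m.astype(np.uint8))
    i=1+np.argmax(st[1:,4]);r,c=np.nonzero(l==i)
    return np.array([atz(w,a,b,z,True)[:2] for a,b in zip(c,r)]),st[i]
E
python3 - <<'E'
from m import *
w=np.load("w1.npy",allow_pickle=True).item()
T=np.array(w["camera_from_world"]);print("cam",-T[:3,:3].T@T[:3,3])
h=cv2.cvtColor(w["color"],cv2.COLOR_RGB2HSV)
g=(h[...,0]>45)&(h[...,0]<80)&(h[...,1]>100)&(h[...,2]>40)
p,s=mask_pts(w,g,114);print("grip z114",ax(p),s)
b=(h[...,0]>98)&(h[...,0]<125)&(h[...,1]>130)
b[:, :]&=True
p,s=mask_pts(w,b|g,35);print("stand z35(+grip)",ax(p),s)
p,s=mask_pts(w,b,35);print("stand z35",ax(p),s)
v=w["color"].astype(int)
sl=np.zeros(v.shape[:2],bool);sl[112:190,362:390]=v[112:190,362:390].sum(2)<450
p,s=mask_pts(w,sl,55);print("slot z55",ax(p),s)
sub=v[100:205,335:410].sum(2);print(sub[40,::3]//3, sub[::6,50]//3)
wh=np.zeros(v.shape[:2],bool);wh[98:205,345:412]=v[98:205,345:412].min(2)>195
p,s=mask_pts(w,wh|sl,55);print("holder z55",ax(p),s)
E
```

```text
cam [542.63079064 364.07254694 462.95811231]
grip z114 (array([477.9, 295.4]), array([19.6, 94. ]), -0.2) [ 269  141   21   79 1253]
stand z35(+grip) (array([475.9, 285.4]), array([ 63.8, 131. ]), -0.198) [ 262  129   49   91 3491]
stand z35 (array([478. , 295.6]), array([ 63.8, 110.3]), -0.198) [ 262  129   49   78 2238]
slot z55 (array([604.1, 291.7]), array([ 8.2, 85.8]), -0.207) [374 120   7  64 377]
[176 113 104 104  93 125 197 197 197 197 197 197 195 138  82 161 195 196
 197 197 197 196 194 175 176] [175 176 196 196 196 197 197 197 197 197 196 197 197 197 197 197 178 176]
holder z55 (array([604.1, 291.7]), array([ 8.2, 85.8]), -0.207) [374 120   7  64 377]
```

move_arm(
  motion=[
    [-24, 3, -10, 0, 0, 0.04, 87],
    [-48, 6, -30, 0, 0, 0.04, 87],
    [-48, 6, -65, 0, 0, 0.04, 87],
    [-48, 6, -105, 0, 0, 0.04, 87],
    [-48, 6, -135, 0, 0, 0.04, 87],
  ],
)

```text
t: 3.22
ee_pos: [473.8, 293.5, 164.0]
orientation: [3.126, -0.311, -0.0]
ft_force: [-0.8, -0.3, -0.9]
width: 87.2
```

move_arm(
  motion=[
    [0, 0, 0, 0, 0, 0, 87],
    [0, 0, 0, 0, 0, 0, 87],
  ],
)

```text
t: 3.38
ee_pos: [474.3, 293.1, 165.0]
orientation: [3.124, -0.313, -0.004]
ft_force: [0.2, 0.2, 0.9]
width: 87.1
```

```bash
python3 - <<'E'
from m import *
o=get_obs();print(o["t"],o["ee_pos"],R.from_rotvec(o["orientation"]).as_matrix()[:,0])
w=get_image("wrist");save(w,"w2.png",s=1.0)
T=np.array(w["camera_from_world"]);print("cam",-T[:3,:3].T@T[:3,3])
h=cv2.cvtColor(w["color"],cv2.COLOR_RGB2HSV)
g=(h[...,0]>45)&(h[...,0]<80)&(h[...,1]>100)&(h[...,2]>40)
p,s=mask_pts(w,g,99);print("grip z99",ax(p),s)
for l,z in dict(scraper_grip=86,drip_stand=0,holder=0).items():
    for m in mark_of(w,l)[:2]:
        r,c=m["location"];print(l,round(m["p"],2),np.round([c,r]),np.round(atz(w,c,r,z,True)))
E
```

```text
3.3833 [474.25054217 293.14192739 164.95619633] [ 0.98016329 -0.198176   -0.00249079]
cam [489.69856926 372.25166399 327.25826019]
grip z99 (array([474.2, 293.2]), array([18.9, 98.6]), -0.196) [ 308  151   26  119 2792]
scraper_grip 0.98 [317. 210.] [471. 292.  86.]
drip_stand 0.84 [320. 185.] [474. 292.   0.]
drip_stand 0.57 [435. 163.] [605. 292.   0.]
holder 0.6 [434. 165.] [603. 290.   0.]
```

View pics/w2.png

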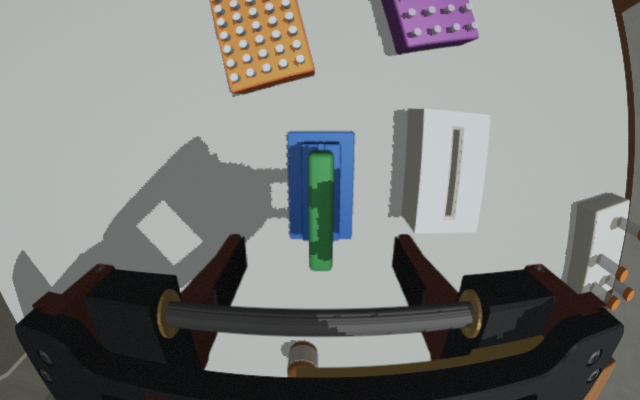

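The grip bar at about (320,210) is centred between the fingers, so I go down and close.

move_arm(
  motion=[
    [0, 0, -30, 0, 0, 0, 87],
    [0, 0, -60, 0, 0, 0, 87],
    [0, 0, -82, 0, 0, 0, 87],
    [0, 0, -96, 0, 0, 0, 87],
    [0, 0, -96, 0, 0, 0, 40],
  ],
)

```text
t: 4.0
ee_pos: [474.9, 292.5, 68.5]
orientation: [3.124, -0.315, -0.003]
ft_force: [-1.0, -0.0, -0.4]
width: 83.2
```

move_arm(
  motion=[
    [0, 0, 0, 0, 0, 0, 5],
    [0, 0, 0, 0, 0, 0, 5],
    [0, 0, 0, 0, 0, 0, 5],
    [0, 0, 0, 0, 0, 0, 5],
    [0, 0, 0, 0, 0, 0, 5],
  ],
)

```text
t: 4.42
ee_pos: [476.2, 293.3, 70.8]
orientation: [-3.125, 0.315, -0.002]
ft_force: [-0.3, -0.4, 0.0]
width: 50.4
```

move_arm(
  motion=[
    [0, 0, 0, 0, 0, 0, 5],
    [0, 0, 0, 0, 0, 0, 5],
    [0, 0, 0, 0, 0, 0, 5],
  ],
)

```text
t: 4.67
ee_pos: [475.6, 292.9, 69.8]
orientation: [-3.126, 0.315, -0.0]
ft_force: [-0.2, -0.7, 0.7]
width: 30.8
```

move_arm(
  motion=[
    [0, 0, 0, 0, 0, 0, 5],
    [0, 0, 0, 0, 0, 0, 5],
    [0, 0, 0, 0, 0, 0, 5],
    [0, 0, 0, 0, 0, 0, 5],
  ],
)

```text
t: 5.0
ee_pos: [475.5, 292.9, 69.6]
orientation: [3.126, -0.315, -0.0]
ft_force: [0.4, -0.2, 0.6]
width: 20.0
```

move_arm(
  motion=[
    [0, 0, 15, 0, 0, 0, 5],
    [0, 0, 35, 0, 0, 0, 5],
    [0, 0, 65, 0, 0, 0, 5],
    [0, 0, 100, 0, 0, 0, 5],
    [0, 0, 110, 0, 0, 0, 5],
  ],
)

```text
t: 5.42
ee_pos: [477.5, 294.1, 183.9]
orientation: [-3.122, 0.315, -0.008]
ft_force: [1.1, -0.2, -0.9]
width: 20.0
```

move_arm(
  motion=[
    [25, 0, 0, 0, 0, 0, 5],
    [60, 0, 0, 0, 0, 0, 5],
    [90, 0, 0, 0, 0, 0, 5],
    [90, 0, 0, 0, 0, 0, 5],
    [90, 0, 0, 0, 0, 0, 5],
  ],
)

```text
t: 5.83
ee_pos: [566.1, 292.4, 178.4]
orientation: [3.125, -0.317, -0.002]
ft_force: [-0.2, 0.3, -1.4]
width: 19.7
```

```bash
python3 - <<'E'
from m import *
o=get_obs();print(o["t"],o["ee_pos"],o["width"],o["ft_force"],R.from_rotvec(o["orientation"]).as_matrix()[:,0])
w=get_image("wrist");save(w,"w3.png",s=1.0);np.save("w3.npy",w,allow_pickle=True)
s=get_image("scene")
x,y=proj(s,o["ee_pos"]).astype(int);save(s,"s3.png",(x-70,y-60,x+70,y+60),4)
for l,z in dict(scraper_edge=o["ee_pos"][2]+18.7-78,scraper_grip=o["ee_pos"][2]+18.7,holder=0).items():
  for n,i in(("w",w),("s",s)):
    for m in mark_of(i,l)[:2]:
        r,c=m["location"];print(n,l,round(m["p"],2),np.round([c,r]),np.round(atz(i,c,r,z,n=="w"),1))
E
```

```text
5.8333 [566.08927006 292.40657287 178.42708395] 19.69238571245488 [-0.2249307   0.2666676  -1.40747194] [ 9.79606531e-01 -2.00923128e-01 -9.70268919e-04]
s scraper_edge 0.57 [387. 145.] [568.2 296.3 119.1]
s scraper_edge 0.51 [426. 163.] [713.4 293.  119.1]
w scraper_grip 0.78 [320. 268.] [565.3 292.2 197.1]
s scraper_grip 0.84 [386. 121.] [552.9 302.6 197.1]
w holder 0.83 [354. 173.] [604.9 294.    0. ]
s holder 0.92 [392. 180.] [602.  297.5   0. ]
```

View pics/w3.png

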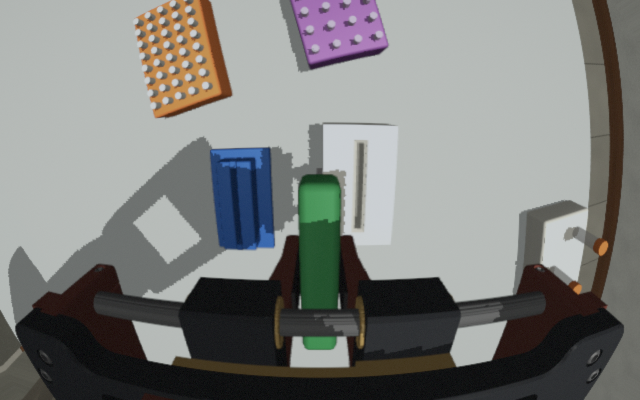

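View pics/s3.png

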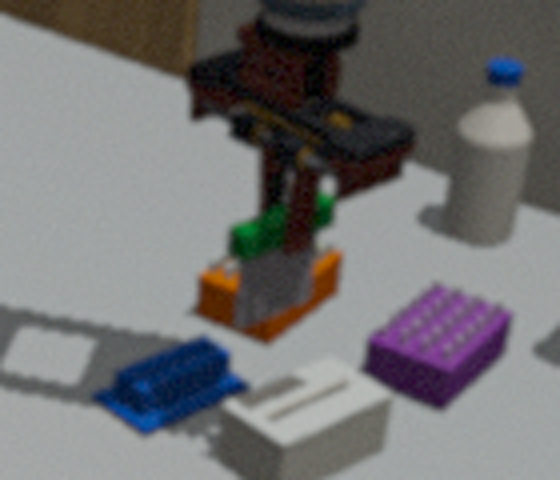

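The wrist view shows the grip held centrally (318,177 to 320,348) and the whole holder slot (361,140 to 361,231). The scene view shows the blade vertical above the bench.

```bash
python3 - <<'E'
from m import *
w=np.load("w3.npy",allow_pickle=True).item()
v=w["color"].astype(int)
sl=np.zeros(v.shape[:2],bool);sl[130:240,347:375]=v[130:240,347:375].sum(2)<480
p,s=mask_pts(w,sl,55);print("slot z55",ax(p),s)
h=cv2.cvtColor(w["color"],cv2.COLOR_RGB2HSV)
g=(h[...,0]>45)&(h[...,0]<80)&(h[...,1]>100)&(h[...,2]>20)
e=np.array([566.1,292.4,178.4+18.7]);yd=np.array([.2,.98,0])
r,c=np.nonzero(g);print("green rows",r.min(),r.max(),c.min(),c.max())
for k in(50,-50):
  for z in(13,-13): print(k,z,proj(w,e+k*yd+[0,0,z],True))
o=get_obs();print(o["ee_pos"])
E
```

```text
slot z55 (array([604.3, 292.5]), array([ 8.3, 85.5]), -0.209) [354 142  11  87 646]
green rows 175 348 299 340
50 13 [321.40158154 179.98407204]
50 -13 [321.12971755 168.57065778]
-50 13 [320.99128326 352.12511613]
-50 -13 [320.86282479 324.19822248]
[564.95188486 293.05787856 179.77722081]
```

move_arm(
  motion=[
    [20, 0, -5, 0, 0, 0, 5],
    [38, -1, -20, 0, 0, 0, 5],
    [38.5, -1, -40, 0, 0, 0, 5],
    [38.5, -1, -55, 0, 0, 0, 5],
    [38.5, -1, -55, 0, 0, 0, 5],
  ],
)

```text
t: 6.65
ee_pos: [602.0, 291.0, 121.4]
orientation: [3.123, -0.315, -0.007]
ft_force: [-1.2, 0.0, -1.8]
width: 20.0
```

move_arm(
  motion=[
    [0, 0, 0, 0, 0, 0, 5],
    [0, 0, 0, 0, 0, 0, 5],
  ],
)

```text
t: 6.82
ee_pos: [604.3, 292.3, 125.6]
orientation: [-3.125, 0.315, -0.001]
ft_force: [0.2, 0.3, -0.3]
width: 20.1
```

```bash
python3 - <<'E'
from m import *
o=get_obs();print(o["t"],o["ee_pos"],o["width"],o["ft_force"],o["moment"])
s=get_image("scene")
x,y=proj(s,[604,292,60]).astype(int);save(s,"s4.png",(x-50,y-50,x+50,y+40),6)
E
```

```text
6.8167 [604.34406706 292.25713183 125.63755933] 20.130360144393286 [ 0.17014649  0.2602481  -0.29796811] [-0.0427195   0.09665718 -0.0044755 ]
```

View pics/s4.png

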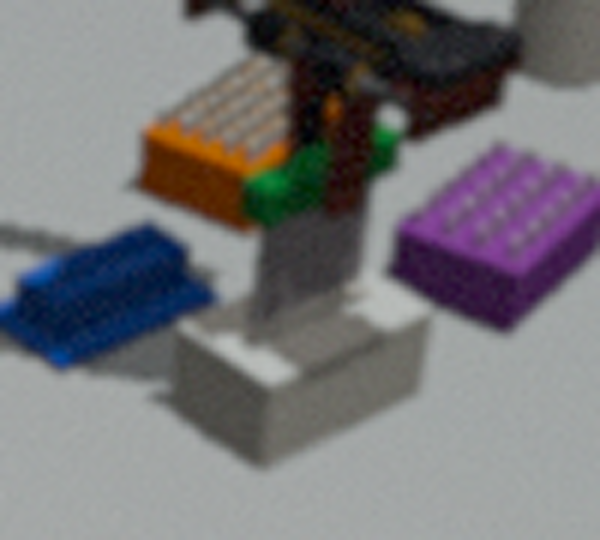

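The blade's lower edge, from (255,330) to (365,280), hovers over the block's middle. I go down gently while reading the force.

move_arm(
  motion=[
    [0, 0, -4, 0, 0, 0, 5],
    [0, 0, -8, 0, 0, 0, 5],
    [0, 0, -11, 0, 0, 0, 5],
    [0, 0, -14, 0, 0, 0, 5],
    [0, 0, -15, 0, 0, 0, 5],
  ],
)

```text
t: 7.28
ee_pos: [603.7, 291.8, 109.1]
orientation: [3.125, -0.315, -0.001]
ft_force: [-0.4, 0.9, -0.8]
width: 20.0
```

```bash
python3 -c "
from h import *
o=get_obs();print(o['ee_pos'],o['ft_force'],o['moment'])"
```

```text
[603.72217388 291.77120405 109.05536133] [-0.43527681  0.92545672 -0.8149347 ] [-0.07285835  0.07926222  0.0277685 ]
```

move_arm(
  motion=[
    [0, 0, -6, 0, 0, 0, 5],
    [0, 0, -12, 0, 0, 0, 5],
    [0, 0, -18, 0, 0, 0, 5],
    [0, 0, -23, 0, 0, 0, 5],
    [0, 0, -27, 0, 0, 0, 5],
  ],
)

```text
t: 7.7
ee_pos: [603.8, 291.7, 81.7]
orientation: [3.125, -0.315, -0.001]
ft_force: [-0.6, -0.1, -0.8]
width: 19.6
```

move_arm(
  motion=[
    [0, 0, -2, 0, 0, 0, 5],
    [0, 0, -4, 0, 0, 0, 5],
    [0, 0, -6, 0, 0, 0, 5],
    [0, 0, -7, 0, 0, 0, 5],
    [0, 0, -7, 0, 0, 0, 5],
  ],
)

```text
t: 8.12
ee_pos: [604.2, 292.0, 76.6]
orientation: [-3.125, 0.315, -0.0]
ft_force: [-2.4, -0.8, 4.5]
width: 19.8
```

The blade meets the floor at the predicted height, so I release and retreat.

move_arm(
  motion=[
    [0, 0, 0.5, 0, 0, 0, 87],
    [0, 0, 0.5, 0, 0, 0, 87],
    [0, 0, 0.5, 0, 0, 0, 87],
    [0, 0, 0.5, 0, 0, 0, 87],
    [0, 0, 0.5, 0, 0, 0, 87],
  ],
)

```text
t: 8.53
ee_pos: [604.1, 291.9, 76.1]
orientation: [-3.126, 0.315, -0.0]
ft_force: [0.2, -0.3, 0.1]
width: 49.8
```

move_arm(
  motion=[
    [0, 0, 0, 0, 0, 0, 87],
    [0, 0, 0, 0, 0, 0, 87],
    [0, 0, 0, 0, 0, 0, 87],
    [0, 0, 0, 0, 0, 0, 87],
  ],
)

```text
t: 8.87
ee_pos: [604.0, 291.9, 76.1]
orientation: [3.126, -0.315, -0.0]
ft_force: [-0.4, -0.2, -0.5]
width: 76.3
```

move_arm(
  motion=[
    [0, 0, 20, 0, 0, 0, 87],
    [0, 0, 55, 0, 0, 0, 87],
    [0, 0, 95, 0, 0, 0, 87],
    [0, 0, 130, 0, 0, 0, 87],
    [0, 0, 150, 0, 0, 0, 87],
  ],
)

```text
t: 9.28
ee_pos: [605.6, 292.6, 230.8]
orientation: [-3.123, 0.315, -0.007]
ft_force: [1.6, 0.7, -0.4]
width: 87.1
```

```bash
python3 - <<'E'
from m import *
o=get_obs();print(o["t"],o["ee_pos"],o["width"],o["ft_force"],R.from_rotvec(o["orientation"]).as_matrix()[:,0])
w=get_image("wrist");s=get_image("scene");t=get_image("top")
h=cv2.cvtColor(w["color"],cv2.COLOR_RGB2HSV)
g=(h[...,0]>45)&(h[...,0]<80)&(h[...,1]>100)&(h[...,2]>20)
p,q=mask_pts(w,g,106);print("grip z106",ax(p),q)
x,y=proj(s,[604,292,60]).astype(int);a=cv2.resize(s["color"][y-45:y+45,x-50:x+50,::-1],(400,360))
x,y=proj(t,[520,-150,60]).astype(int);b=cv2.resize(t["color"][y-50:y+40,x-50:x+50,::-1],(400,360))
cv2.imwrite("pics/c5.png",np.hstack([a,b]));print(x-50,y-50)
np.save("t5.npy",t,allow_pickle=True);np.save("s5.npy",s,allow_pickle=True)
for l,z in dict(cover_hinge=84,cover_bar=84,lightbox=0).items():
  for n,i in(("t",t),("s",s)):
    for m in mark_of(i,l)[:2]:
        r,c=m["location"];print(n,l,round(m["p"],2),np.round([c,r],1),np.round(atz(i,c,r,z),1))
E
```

```text
9.2833 [605.56049717 292.59689276 230.83206549] 87.05198574501945 [ 1.64912649  0.73427433 -0.44600457] [ 0.97985546 -0.19966138  0.00431398]
grip z106 (array([602.9, 291.8]), array([17.2, 97.9]), -0.196) [ 308  145   19   98 1779]
321 165
t cover_hinge 0.92 [363.6 138.6] [ 728.6 -124.5   84. ]
s cover_hinge 0.9 [341.5 248.2] [ 732.7 -134.3   84. ]
t cover_bar 0.92 [381.8 230.1] [ 478.7 -175.8   84. ]
s cover_bar 0.58 [258.1 213.3] [ 481.8 -175.7   84. ]
t lightbox 0.59 [364.7 179.2] [ 629.6 -136.     0. ]
s lightbox 0.34 [300.3 189.2] [414.6  64.    0. ]
```

View pics/c5.png

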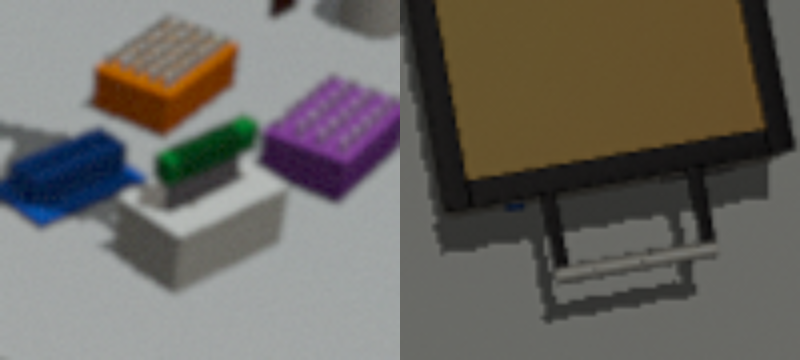

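The scraper stands fully home in the holder, with the grip seated low over the block. The bar's ends in the right crop are at (558,275) and (716,248), so the box yaw is about 0.19 rad. I go above the bar next.

move_arm(
  motion=[
    [-8, -30, 0, 0, 0, 0.05, 60],
    [-18, -68, 0, 0, 0, 0.1, 60],
    [-28, -106, 0, 0, 0, 0.16, 60],
    [-38, -144, 0, 0, 0, 0.22, 60],
    [-48, -182, 0, 0, 0, 0.28, 50],
  ],
)

```text
t: 10.15
ee_pos: [554.9, 108.4, 225.2]
orientation: [3.139, 0.13, -0.002]
ft_force: [0.5, -1.3, 0.1]
width: 57.3
```

move_arm(
  motion=[
    [-10, -38, 0, 0, 0, 0.05, 50],
    [-20, -76, 0, 0, 0, 0.1, 50],
    [-30, -114, 0, 0, 0, 0.11, 50],
    [-40, -152, 0, 0, 0, 0.11, 50],
    [-50, -190, 0, 0, 0, 0.11, 50],
  ],
)

```text
t: 10.57
ee_pos: [504.9, -81.7, 225.5]
orientation: [-3.127, -0.297, 0.002]
ft_force: [-0.1, 0.1, -0.7]
width: 50.1
```

move_arm(
  motion=[
    [-8, -35, 0, 0, 0, 0, 50],
    [-18, -70, 0, 0, 0, 0, 50],
    [-26, -96, 0, 0, 0, 0, 50],
    [-26, -96, 0, 0, 0, 0, 50],
    [-26, -96, 0, 0, 0, 0, 50],
  ],
)

```text
t: 10.98
ee_pos: [479.4, -177.2, 225.5]
orientation: [-3.127, -0.292, 0.002]
ft_force: [-0.8, 0.0, 0.4]
width: 50.0
```

```bash
python3 - <<'E'
from m import *
w=get_image("wrist")
o=get_obs();print(o["t"],o["ee_pos"],o["width"],o["ft_force"],R.from_rotvec(o["orientation"]).as_matrix()[:,0],o["qpos"])
save(w,"w6.png",s=1.25);np.save("w6.npy",w,allow_pickle=True)
for l,z in dict(cover_hinge=84,cover_bar=84,lightbox=0).items():
    for m in mark_of(w,l)[:2]:
        r,c=m["location"];print(l,round(m["p"],2),np.round([c,r],1),np.round(atz(w,c,r,z,True),1))
E
```

```text
11.0333 [ 479.66598822 -176.20918054  225.55760124] 49.987569574702256 [-0.07441608  0.68143764 -0.67021405] [ 9.82497198e-01  1.86275269e-01 -8.82689262e-04] [-3.75532589e-01  2.52825139e-01  1.87570928e+00  3.67306858e-04
  1.01429879e+00 -5.63096155e-01]
cover_hinge 0.66 [531.9 183.6] [ 726.9 -120.    84. ]
cover_bar 0.96 [318.7 184.8] [ 476.6 -172.1   84. ]
lightbox 0.81 [433.5 165.2] [ 624.8 -136.9    0. ]
```

View pics/w6.png

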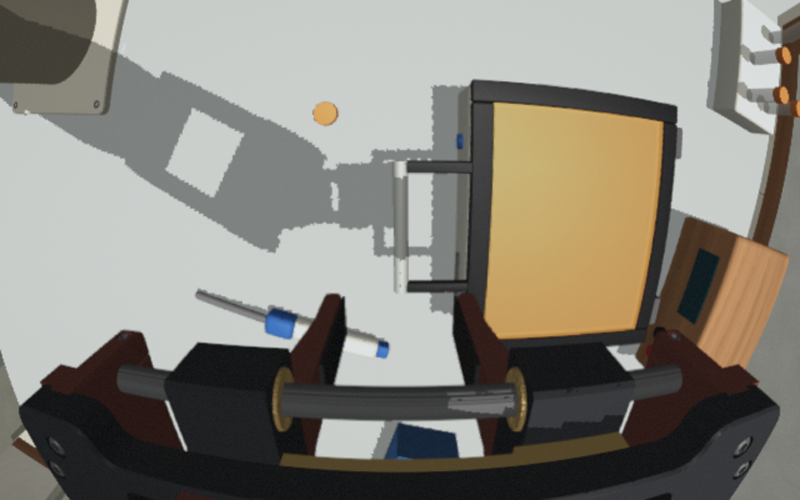

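The bar runs from (401,163) to (402,292), centred between the fingers and parallel to the pads, and both the gap and the bench in front are clear. I go down and grip.

move_arm(
  motion=[
    [0, 1, -35, 0, 0, 0, 50],
    [0, 3, -70, 0, 0, 0, 50],
    [0, 3, -105, 0, 0, 0, 50],
    [0, 3, -140, 0, 0, 0, 50],
    [0, 3, -160, 0, 0, 0, 50],
  ],
)

```text
t: 11.6
ee_pos: [478.8, -171.2, 63.1]
orientation: [-3.126, -0.3, 0.005]
ft_force: [0.3, 0.4, 0.1]
width: 49.8
```

move_arm(
  motion=[
    [0, 0, 0, 0, 0, 0, 50],
    [0, 0, 0, 0, 0, 0, 3],
    [0, 0, 0, 0, 0, 0, 3],
    [0, 0, 0, 0, 0, 0, 3],
    [0, 0, 0, 0, 0, 0, 3],
  ],
)

```text
t: 12.02
ee_pos: [481.3, -173.4, 67.8]
orientation: [3.126, 0.297, 0.004]
ft_force: [-0.2, 0.1, -0.1]
width: 26.5
```

move_arm(
  motion=[
    [0, 0, 0, 0, 0, 0, 3],
    [0, 0, 0, 0, 0, 0, 3],
    [0, 0, 0, 0, 0, 0, 3],
    [0, 0, 0, 0, 0, 0, 3],
    [0, 0, 0, 0, 0, 0, 3],
  ],
)

```text
t: 12.43
ee_pos: [479.8, -173.4, 67.0]
orientation: [3.127, 0.296, -0.0]
ft_force: [-4.1, 0.0, 6.8]
width: 10.9
```

```bash
python3 - <<'E'
from m import *
o=get_obs();print(o["t"],o["ee_pos"],o["width"],o["ft_force"],R.from_rotvec(o["orientation"]).as_matrix()[:,0])
u=np.array([np.cos(.19),np.sin(.19)])
for a in range(0,61,5):
    t=np.radians(a);d=255*(1-np.cos(t));print(a,np.round([*(d*u),255*np.sin(t)],1).tolist())
E
```

```text
12.4333 [ 479.800577   -173.38163881   66.97379186] 10.907348174692936 [-4.06957273  0.01005339  6.79680285] [ 9.82184796e-01  1.87917507e-01 -1.91922939e-04]
0 [0.0, 0.0, 0.0]
5 [1.0, 0.2, 22.2]
10 [3.8, 0.7, 44.3]
15 [8.5, 1.6, 66.0]
20 [15.1, 2.9, 87.2]
25 [23.5, 4.5, 107.8]
30 [33.5, 6.5, 127.5]
35 [45.3, 8.7, 146.3]
40 [58.6, 11.3, 163.9]
45 [73.3, 14.1, 180.3]
50 [89.4, 17.2, 195.3]
55 [106.8, 20.5, 208.9]
60 [125.2, 24.1, 220.8]
```

move_arm(
  motion=[
    [0, 0, 3, 0, 0, 0, 3],
    [0.2, 0, 8, 0, 0, 0, 3],
    [0.5, 0.1, 14, 0, 0, 0, 3],
    [1, 0.2, 22, 0, 0, 0, 3],
    [1, 0.2, 22, 0, 0, 0, 3],
  ],
)

```text
t: 12.85
ee_pos: [480.7, -173.1, 89.5]
orientation: [3.127, 0.297, -0.001]
ft_force: [-3.1, -5.6, -1.1]
width: 11.3
```

move_arm(
  motion=[
    [0, 0, 0, 0, 0, 0, 3],
    [0, 0, 0, 0, 0, 0, 3],
  ],
)

```text
t: 13.02
ee_pos: [480.6, -173.1, 88.8]
orientation: [3.127, 0.297, -0.001]
ft_force: [-3.4, -3.9, -1.1]
width: 11.0
```

```bash
python3 - <<'E'
from m import *
o=get_obs();print(o["t"],o["ee_pos"],o["width"],o["ft_force"])
s=get_image("scene");x,y=proj(s,[520,-160,100]).astype(int);save(s,"s7.png",(x-80,y-60,x+80,y+60),4)
E
```

```text
13.0167 [ 480.63769695 -173.12754188   88.84957336] 10.96554739463192 [-3.38910394 -3.93983585 -1.1264297 ]
```

View pics/s7.png

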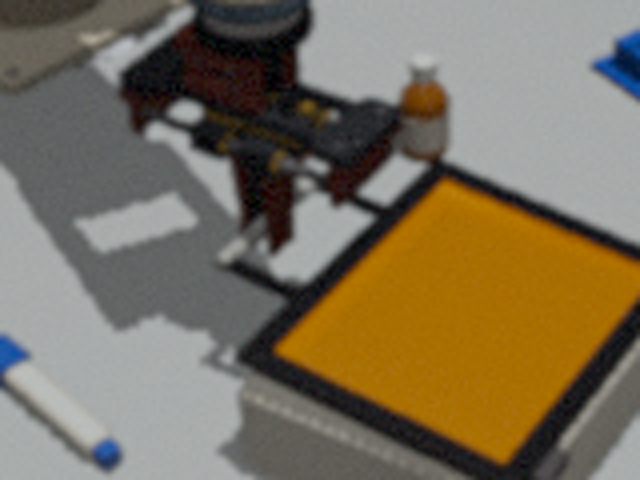

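The fingers hold the bar at (265,235), between its arms, and the cover has come up. I follow the arc.

move_arm(
  motion=[
    [2.8, 0.5, 22, 0, 0, 0, 3],
    [7.5, 1.4, 44, 0, 0, 0, 3],
    [14, 2.7, 65, 0, 0, 0, 3],
    [22.5, 4.3, 85.5, 0, 0, 0, 3],
    [32.5, 6.3, 105.3, 0, 0, 0, 3],
  ],
)

```text
t: 13.48
ee_pos: [512.0, -166.7, 195.0]
orientation: [3.128, 0.297, -0.005]
ft_force: [-2.4, -3.7, -1.6]
width: 10.8
```

move_arm(
  motion=[
    [11.8, 2.2, 18.8, 0, 0, 0, 3],
    [25, 4.8, 36.4, 0, 0, 0, 3],
    [39.8, 7.6, 52.8, 0, 0, 0, 3],
    [48, 9.2, 60.5, 0, 0, 0, 3],
    [56, 10.7, 67.8, 0, 0, 0, 3],
  ],
)

```text
t: 13.9
ee_pos: [567.1, -156.0, 264.2]
orientation: [3.127, 0.297, -0.008]
ft_force: [-15.8, -3.0, 14.7]
width: 11.5
```

move_arm(
  motion=[
    [8.5, 1.6, 7, 0, 0, 0, 3],
    [17.4, 3.3, 13.6, 0, 0, 0, 3],
    [26.5, 5.1, 19.6, 0, 0, 0, 3],
    [35.8, 6.9, 25.5, 0, 0, 0, 3],
    [35.8, 6.9, 25.5, 0, 0, 0, 3],
  ],
)

```text
t: 14.32
ee_pos: [606.0, -148.4, 290.9]
orientation: [3.127, 0.297, 0.003]
ft_force: [-10.0, 0.3, 15.7]
width: 11.4
```

move_arm(
  motion=[
    [0, 0, 0, 0, 0, 0, 3],
    [0, 0, 0, 0, 0, 0, 3],
    [0, 0, 0, 0, 0, 0, 3],
    [0, 0, 0, 0, 0, 0, 3],
    [0, 0, 0, 0, 0, 0, 3],
  ],
)

```text
t: 14.73
ee_pos: [604.3, -148.7, 289.9]
orientation: [3.127, 0.297, -0.001]
ft_force: [-10.0, 0.5, 14.8]
width: 11.3
```

```bash
python3 - <<'E'
from m import *
o=get_obs();print(o["t"],o["ee_pos"],o["width"],o["ft_force"],np.abs(o["qvel"]).max())
p=o["ee_pos"]+[0,0,18.7]
for H in([728.6,-124.5,84],[730,-127,84],[732.7,-134.3,84]):
    H=np.array(H);d=p-H;print(np.degrees(np.arctan2(d[2],np.hypot(*d[:2]))),np.linalg.norm(d))
s=get_image("scene");x,y=proj(s,[600,-150,150]).astype(int);save(s,"s8.png",(x-100,y-90,x+100,y+60),4)
for l in("cover_bar","scraper_grip","holder"):
    print(l,[(round(m["p"],2),np.round(m["location"])) for m in mark_of(s,l)[:2]])
print(proj(s,p),proj(s,[604,292,93]))
E
```

```text
14.7333 [ 604.31380642 -148.74798792  289.88766225] 11.296556437668356 [-9.95568223  0.54114757 14.76026195] 0.001268338107830893
60.584351454733245 257.8267652244771
60.405721240849736 258.2820401586909
60.08984800248035 259.09723481779355
cover_bar []
scraper_grip []
holder [(0.6, array([183., 392.]))]
[298.2172759 154.2056842] [394.5487973  156.86929723]
```

View pics/s8.png

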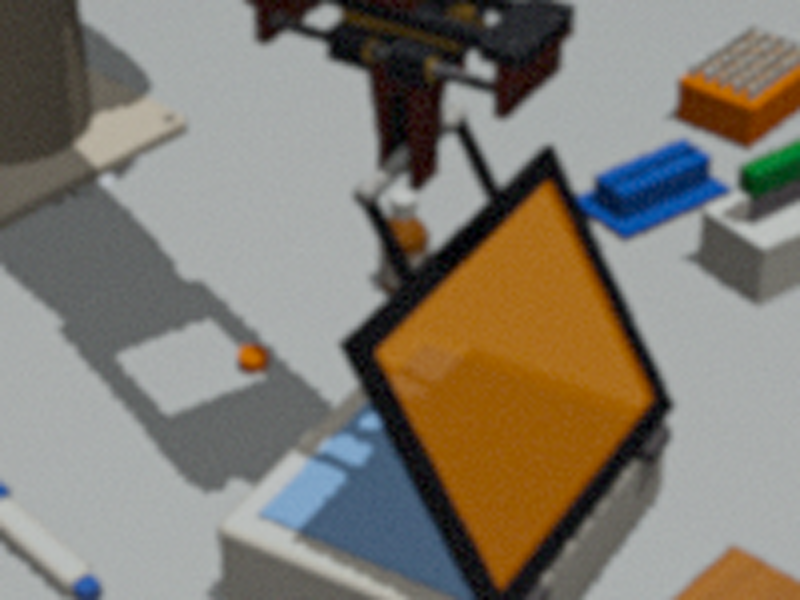

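The bar is gripped between (370,190) and (455,118) with the cover raised. I check the angle from the frame corners, at (350,345) and (550,155) in the crop.

```bash
python3 - <<'E'
from m import *
s=get_image("scene");x,y=proj(s,[600,-150,150]).astype(int);o=np.array([x-100,y-90])
obs=np.array([[350,345],[550,155],[370,190],[455,118]])/4+o
H=np.array([730,-127,84.]);u=np.array([np.cos(.19),np.sin(.19),0]);v=np.array([-u[1],u[0],0])
for a in(54,57,60,63,66):
    t=np.radians(a);d=-u*np.cos(t)+[0,0,np.sin(t)]
    P=[H+200*d-120*v,H+200*d+120*v,H+255*d-55*v,H+255*d+55*v]
    e=np.array([proj(s,p) for p in P])-obs;print(a,np.round(e,1).tolist(),round(float(np.abs(e).mean()),2))
ob=get_obs();print(ob["t"],ob["ft_force"],ob["width"])
w=get_image("wrist");t=get_image("top")
for l in("scraper_grip","tube_cap","reagent_bottle","pipette"):
    print(l,[(round(m["p"],2),np.round(atz(t,m["location"][1],m["location"][0],93 if l[0]=="s" else 0))) for m in mark_of(t,l)[:1]])
E
```

```text
54 [[-11.4, 1.9], [-8.4, -0.6], [-13.0, 5.4], [-8.9, 1.6]] 6.42
57 [[-8.3, 1.1], [-5.3, -1.7], [-9.0, 4.1], [-5.0, 0.2]] 4.32
60 [[-4.9, 0.4], [-2.2, -2.5], [-4.8, 2.9], [-0.9, -1.0]] 2.45
63 [[-1.4, -0.1], [1.2, -3.2], [-0.4, 2.0], [3.4, -2.0]] 1.71
66 [[2.3, -0.4], [4.6, -3.7], [4.2, 1.4], [7.8, -2.7]] 3.39
14.9833 [-10.05271314   0.97313112  14.45327148] 11.289488718686215
scraper_grip [(0.72, array([606., 291.,  93.]))]
tube_cap []
reagent_bottle [(0.56, array([408.,  61.,   0.]))]
pipette [(0.65, array([ 384., -316.,    0.]))]
```

```bash
python3 -c "
from h import *
close_job();o=get_obs();print(o['t'],o['ee_pos'],o['ft_force'],o['width'])"
```

```text
the job is handed in; nothing more can be done
the job is handed in; nothing more can be done
```

The scraper is in the holder's slot and released, and the arm is holding the amber cover still at about 60 degrees. I handed the job in at about 15 s of the 58 s allowed.

**Scraper:** The blade met the slot floor at the height I had predicted, with a reaction of about 4.5 N, and I then opened the fingers and backed off. In the wrist and top views after release, the grip was within about 2 mm of the slot centre. The close-up picture showed it seated low over the block.

**Cover:** The fingers grip the bar between its two arms, with an opening of 11.3 mm. That is slightly under the bar's 12 mm diameter, and I did not find out why.
- **Angle checks:** The horizontal travel of the arm gave 59.9 degrees, its height 60.9, and the hinge geometry 60.1 to 60.6. The camera fit gave about 62, but it leans on a rough hinge position. All lie inside 55 to 65.
- **Speed:** The arm's joints were still, at under 0.002 rad/s.
- **Force:** There is a steady push of about 18 N along the cover towards the hinge, which I left as it was.

**Bystanders:** In the last top view the bottle and pipette were where they started, within a few millimetres. The network did not find the tube cap in that view, though it shows on the bench in the last scene picture. I did not re-measure the racks or the tip box, but the arm never went near them at their height.

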